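# Lid the crucibles for the furnace run

### The job

Cover the four ceramic crucibles for the tube-furnace run: put each lid, knob up, flat and centred on the crucible of its own size (smallest lid on smallest crucible, and so on up to the largest). Leave the crucibles standing on the table where they are, and do not shift or knock over the glass flask or the wash bottle.

Things in the scene. Friction and masses are not known exactly. Their poses are not given: they have to be found in the camera images.
- crucible_small: The smallest of four loose, open, straight-sided round white ceramic crucibles, standing upright: 28 mm outside diameter, 28 mm high, wall 4 mm (mouth 20 mm across). Origin at the centre of its underside, on the table; z up.
- crucible_medium: The second smallest of four loose, open, straight-sided round white ceramic crucibles, standing upright: 44 mm outside diameter, 34 mm high, wall 4 mm (mouth 36 mm across). Origin at the centre of its underside, on the table; z up.
- crucible_large: The second largest of four loose, open, straight-sided round white ceramic crucibles, standing upright: 60 mm outside diameter, 40 mm high, wall 4 mm (mouth 52 mm across). Origin at the centre of its underside, on the table; z up.
- crucible_extra: The largest of four loose, open, straight-sided round white ceramic crucibles, standing upright: 76 mm outside diameter, 46 mm high, wall 4 mm (mouth 68 mm across). Origin at the centre of its underside, on the table; z up.
- lid_small: The smallest of four loose round white ceramic lids, lying flat on the table with its knob up: flat disc 36 mm in diameter and 5 mm thick, flat underneath with no step, with a plain upright round knob 14 mm in diameter and 18 mm tall at its centre (knob top 23 mm above the underside). It belongs on the smallest crucible (outside diameter 28 mm) and overhangs its rim by 4 mm all round. Origin at the centre of its underside; z up through the knob.
- lid_medium: The second smallest of four loose round white ceramic lids, lying flat on the table with its knob up: flat disc 52 mm in diameter and 5 mm thick, flat underneath with no step, with a plain upright round knob 14 mm in diameter and 18 mm tall at its centre (knob top 23 mm above the underside). It belongs on the second smallest crucible (outside diameter 44 mm) and overhangs its rim by 4 mm all round. Origin at the centre of its underside; z up through the knob.
- lid_large: The second largest of four loose round white ceramic lids, lying flat on the table with its knob up: flat disc 68 mm in diameter and 5 mm thick, flat underneath with no step, with a plain upright round knob 14 mm in diameter and 18 mm tall at its centre (knob top 23 mm above the underside). It belongs on the second largest crucible (outside diameter 60 mm) and overhangs its rim by 4 mm all round. Origin at the centre of its underside; z up through the knob.
- lid_extra: The largest of four loose round white ceramic lids, lying flat on the table with its knob up: flat disc 84 mm in diameter and 5 mm thick, flat underneath with no step, with a plain upright round knob 14 mm in diameter and 18 mm tall at its centre (knob top 23 mm above the underside). It belongs on the largest crucible (outside diameter 76 mm) and overhangs its rim by 4 mm all round. Origin at the centre of its underside; z up through the knob.
- flask: Bystander: loose stoppered clear glass volumetric flask, 64 mm across the bulb, thin neck, 175 mm tall, standing near the left side of the table. Origin at the centre of its underside.
- wash_bottle: Bystander: loose white plastic wash bottle with a red cap and bent spout, 62 mm in diameter, about 180 mm tall; the spout reaches 63 mm from the bottle's axis along the body's -x. It stands near the right side of the table. Origin at the centre of its underside.
Things that resemble listed ones, but are neither listed nor needed, are in the scene too. What is shaped like the crucible_medium but green or purple is not meant.

How it is judged (in metres and radians):
At the end, for the whole second after the job is handed in: Each lid lies flat (0.1 rad) on the crucible of its own size, centred within 8 mm, its underside within 4 mm of rim height; every crucible stands upright (0.1 rad) on the table within 30 mm of where it started; lids and crucibles are at rest (horizontal distance between lid_small and crucible_small below 0.008 m and z of lid_small in the frame of crucible_small between 0.024 and 0.032 m and angle between each of lid_small, crucible_small, lid_medium, crucible_medium, lid_large, crucible_large, lid_extra, crucible_extra's own z axis and vertical below 0.1 rad and height (world z) of each of crucible_small, crucible_medium, crucible_large, crucible_extra below 0.005 m and distance of each of crucible_small, crucible_medium, crucible_large, crucible_extra from where it was at the start of the episode below 0.03 m and linear speed of each of lid_small, crucible_small, lid_medium, crucible_medium, lid_large, crucible_large, lid_extra, crucible_extra below 0.02 m/s and horizontal distance between lid_medium and crucible_medium below 0.008 m and z of lid_medium in the frame of crucible_medium between 0.03 and 0.038 m and horizontal distance between lid_large and crucible_large below 0.008 m and z of lid_large in the frame of crucible_large between 0.036 and 0.044 m and horizontal distance between lid_extra and crucible_extra below 0.008 m and z of lid_extra in the frame of crucible_extra between 0.042 and 0.05 m); the robot touches nothing.
It fails at once if the flask is knocked over or shifted by more than 40 mm (angle between flask's own z axis and vertical above 0.4 rad or distance of flask from where it was at the start of the episode above 0.04 m).
It fails at once if the wash bottle is knocked over or shifted by more than 40 mm (angle between wash_bottle's own z axis and vertical above 0.4 rad or distance of wash_bottle from where it was at the start of the episode above 0.04 m).
It also fails if it takes over 109 s, if anything falls off the work surface, if the arm or the gripper's body presses on something with over 40 N, if the wrist force passes 120 N, or if a joint passes its speed limit or range.

### The arm

A 6-joint arm with a two-finger parallel gripper is mounted at the origin on the work surface. World frame = base frame: x ahead of the robot, y to its left, z up, the work surface at z = 0. Lengths are in mm, angles in rad, forces in N, time in s.
With the tool pointing down it reaches from about 400 to 925 mm from the base axis. Payload 12.5 kg.
Tool frame: the origin (TCP) lies between the finger pads; the fingertips stand 25 mm ahead of it and the grasp point (between the pads) lies 6 mm ahead of it; z points along the fingers, y is the line along which they close (so a half turn about z gives the same grasp; the last joint's range is limited). The gripper opens to 95 mm and grips with 3 to 60 N. Pads are 20 mm wide; open, the fingers measure 119 mm over their backs; the gripper's body (75 mm by 180 mm) begins 59 mm behind the grasp point.
Start: joints at [0.998, 0.491, 1.559, -0, 1.092, -0.106], TCP at [281.255, 558.157, 239.661] pointing down, gripper open.
Joint ranges: [-3.1, 3.1], [-0.84, 2.19], [0.05, 2.79], [-1.13, 4.28], [0.06, 2.93], [-2.69, 2.69]. Speed limits (rad/s): [2.22, 2.22, 2.79, 3.14, 3.14, 3.14].

### API

Orientations are given as [roll, pitch, yaw] about the fixed x, y, z axes, in that order (R = Rz(yaw) Ry(pitch) Rx(roll)).
In Python, from cell import state, read_camera, job_done, cut_out gives the robot as it stands. The module is installed in compiled form; this text tells all that it offers.
- The arm moves only by the tool jog_arm, never from a script. Its argument "motion" is a list of rows, each a list of 2 entries, a list of its own where there are three numbers: the shift along the tool's x, y, z in mm, then the turn about the tool's z in rad. A call has 1 to 5 rows; each row is the pose to reach, as a shift and turn from the pose commanded when the call began, along the tool's axes at that moment; what a row does not reach only later rows make up. A row lasts 1/10 s, in which the tool goes at most 50 mm and 8.59 degrees, less where a joint would pass 70% of its speed; a pose out of reach is approached as far as the arm can. A call with a gripper value outside its range is refused whole. "grip" is the closure, from 0 (fully open) to 1 (shut), set as the call begins (left out, the last holds). The fingers move at their own pace and stop on an object; the grip force is fixed at half the most. Time passes only in rows, so rows that repeat a pose let the fingers close. It gives the time, the measured TCP pose, the force, the opening and the grip force at its end, in the units of the state.
- state(): the state, without advancing time (a new reading comes with each control period).
- read_camera(name): name is "side" or "top"; returns a dict with "img" (384x512x3 uint8, blue, green, red), "vertical_fov" (degrees; the focal length in pixels is half the picture's height over the tangent of half this angle, whatever the lens; pixels are square), "cx", "cy" (the principal point, pixels), "k1" (the pictures are not rectified: a ray, as slopes to the right and down, at radius r is drawn at 1 + k1 r^2 times it, then the intrinsics apply), "extrinsics" (4x4, takes a point from camera to world coordinates). Camera axes: x right, y up, looking along -z (the intrinsics and any distortion apply to the point x, -y, -z); pixel columns grow to the right and rows downward; lengths in mm; the calibration is good to about 2 mm. A picture is of the moment at which its call begins. There is no depth.
- job_done(): hands the job in; it is judged then, once.
Trained networks look in a picture, given as the dict that the camera call returned (one of the last four; its "shot" number tells which), for a name from the list of things; names that differ only in an ending like _2 or _b are one class to them, and where a whole thing is asked for, a point or a joint stands for the part that bears it (a point fixed in the world has none). Each returns a list of dicts, best first, with "p" (0 to 1); they miss things now and then, are a little off and sometimes report something else, mostly with a low value. They report only what shows in the picture. A call takes as long as a camera call. They do not tell look-alikes from the thing itself.
- cut_out(name, picture): "region" (384x512 bool, what is visible of it) and "box" ([left, top, right, bottom] in pixels, round what is visible of it).
The state is a dict: "t": time; "joints": joint angles; "qvel": joint speeds; "tau": joint torques, N m; "eef_pos": TCP position; "tcp_rot": TCP orientation; "ft_force": force on the tool from outside, world axes, zero at the start; "moment": the same for the moment, N m; "opening": opening from 0.0 (shut) to 1.0 (fully open); "grip_force": force on a finger pad.
Only numpy, scipy, OpenCV 4.12 (cv2) and the standard library are available. Lean on these libraries where they do the work, as an engineer would, in place of code of your own. Each camera call takes 0.05 s, during which the arm holds its last target. There are 200 camera calls.

## Working session

There is one attempt and no reset: what is moved stays moved. The work goes in short steps, Python scripts to look and compute and a tool call to move; the robot and the scene stay as the last step left them, time stands still between calls to the robot, and variables do not carry over. Pictures are saved under pics/ and viewed, at most 14 in all, crops included, and the job is handed in when it is done.

Besides the shell and the picture viewer there is one more tool, called as name([rows], argument=value, ...), one row to a line, values as JSON. jog_arm: Moves the arm, as the interface text tells. Its arguments: {"type":"object","properties":{"motion":{"type":"array"},"grip":{"type":"number"}},"required":["motion"]}

```bash
mkdir -p pics
cat > h.py <<'E'
import numpy as np, cv2
from cell import state, read_camera, job_done, cut_out
def K(p):
    f=192/np.tan(np.radians(p["vertical_fov"])/2)
    return np.array([[f,0,p["cx"]],[0,f,p["cy"]],[0,0,1.]])
def D(p): return np.array([p["k1"],0,0,0,0.])
def unproj(p,uv,z):
    n=cv2.undistortPoints(np.array(uv,float).reshape(-1,1,2),K(p),D(p)).reshape(-1,2)
    E=np.array(p["extrinsics"]); d=np.c_[n[:,0],-n[:,1],-np.ones(len(n))]@E[:3,:3].T
    o=E[:3,3]; return o+d*((z-o[2])/d[:,2])[:,None]
def proj(p,X):
    E=np.array(p["extrinsics"]); c=(np.array(X,float).reshape(-1,3)-E[:3,3])@E[:3,:3]
    c=c*[1,-1,-1]; return cv2.projectPoints(c,np.zeros(3),np.zeros(3),K(p),D(p))[0].reshape(-1,2)
E
python3 - <<'E'
from h import *
s=state();print(s)
for n in("top","side"):
    p=read_camera(n);cv2.imwrite(f"pics/{n}0.png",cv2.resize(p["img"],None,fx=1.5,fy=1.5))
    print(n,K(p),p["k1"],np.round(p["extrinsics"],3))
    for o in [a+b for a in("crucible_","lid_") for b in("small","medium","large","extra")]+["flask","wash_bottle"]:
        for r in cut_out(o,p)[:4]: 
            b=r["box"];print(o,round(r["p"],2),b, np.round(unproj(p,[[(b[0]+b[2])/2,(b[1]+b[3])/2]],0)[0,:2]))
E
```

```text
{'t': 0.0, 'joints': array([ 9.98396611e-01,  4.91556259e-01,  1.55945627e+00, -1.97187743e-05,
        1.09173397e+00, -1.05612078e-01]), 'qvel': array([-0.00096122, -0.00182284,  0.00071618,  0.00044132,  0.0001023 ,
        0.00105552]), 'tau': array([-3.87104534e-03, -6.12637424e+01, -2.58173704e+01,  6.91517699e-02,
        4.82294220e-02, -1.45891827e-04]), 'eef_pos': array([281.12834222, 557.94833982, 239.06144504]), 'tcp_rot': array([-3.14044340e+00, -1.04242371e-04,  2.67481406e+00]), 'ft_force': array([ 0.12736881, -0.43495086, -0.20878227]), 'moment': array([ 0.00870553,  0.01064052, -0.04958656]), 'grip_force': 0.0, 'opening': 1.001847615661366}
top [[379.23075654   0.         254.54658916]
 [  0.         379.23075654 187.16627509]
 [  0.           0.           1.        ]] -0.0805808726454757 [[ 1.400000e-02  9.880000e-01 -1.510000e-01  3.349320e+02]
 [-1.000000e+00  1.300000e-02 -8.000000e-03 -2.940800e+01]
 [-6.000000e-03  1.510000e-01  9.890000e-01  1.373267e+03]
 [ 0.000000e+00  0.000000e+00  0.000000e+00  1.000000e+00]]
crucible_small 0.62 [141.4, 174.8, 152.3, 185.
[... 1221 characters left out ...]
medium 0.65 [346.3, 242.7, 363.4, 262.4] [ 657. -391.]
crucible_medium 0.65 [296.2, 265.2, 310.1, 284.0] [ 479. -352.]
crucible_medium 0.22 [193.2, 133.5, 195.3, 143.3] [592. 416.]
crucible_large 0.67 [255.4, 256.8, 278.9, 282.6] [ 409. -277.]
crucible_extra 0.97 [160.2, 155.7, 181.4, 178.4] [420. 304.]
lid_small 0.41 [247.9, 167.9, 257.8, 173.8] [654.  99.]
lid_large 0.75 [235.2, 212.8, 252.6, 226.4] [475. -81.]
lid_extra 0.8 [209.9, 187.7, 231.2, 202.6] [481.  61.]
flask 0.56 [126.7, 108.5, 144.5, 150.5] [426. 628.]
wash_bottle 0.98 [324.3, 292.8, 367.7, 354.5] [ 461. -527.]
wash_bottle 0.75 [258.0, 256.5, 280.4, 280.5] [ 416. -278.]
wash_bottle 0.4 [190.8, 136.3, 195.6, 147.6] [575. 396.]
```

Run:
```python
import cv2
a=cv2.imread("pics/top0.png");b=cv2.imread("pics/side0.png")
# crops 2x of native
c=cv2.resize(a[200:380,100:660],(800,257),interpolation=cv2.INTER_CUBIC)
d=cv2.resize(b[130:540,160:620],(384,342),interpolation=cv2.INTER_CUBIC)
d=cv2.resize(b[140:480,180:580],(400,340))
import numpy as np
o=np.zeros((600,800,3),np.uint8);o[:257]=c;o[257:597,:400]=d;cv2.imwrite("pics/c0.png",o)
```

```text
(no output)
```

View pics/c0.png

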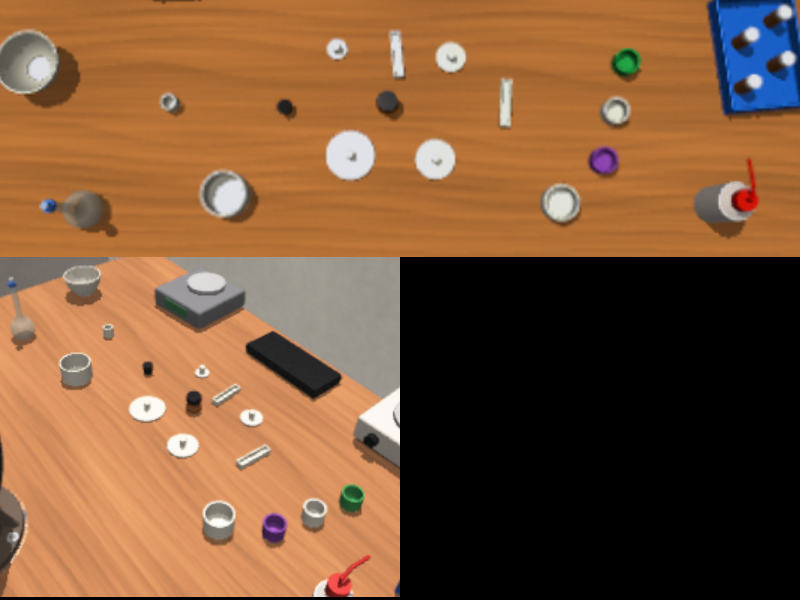

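View pics/side0.png

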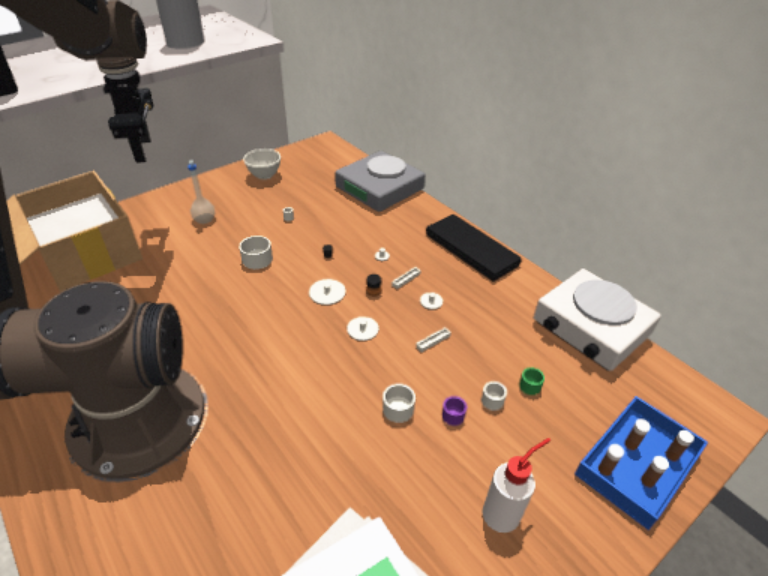

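The top view shows, in native pixels, the lids at about (224,156) small, (277,160) medium, (230,206) extra and (270,207) large. The white crucibles are at (146,181) small, (171,224) extra, (354,185) medium and (328,228) large. The green and purple cups are decoys. Next I'll refine these positions with silhouette fits in both cameras.

```bash
cat >> h.py <<'E'
DIM={"small":(28,28,36),"medium":(44,34,52),"large":(60,40,68),"extra":(76,46,84)}
A=np.linspace(0,2*np.pi,72,endpoint=False)
def cyl(x,y,z0,z1,d): return np.vstack([np.c_[x+d/2*np.cos(A),y+d/2*np.sin(A),np.full(72,z)] for z in(z0,z1)])
S=8
def sil(p,parts):
    m=np.zeros((384,512),np.uint8)
    M=np.zeros((384*S,512*S),np.uint8)
    for X in parts:
        h=cv2.convexHull(((proj(p,X)+.5)*S).astype(np.float32)); cv2.fillConvexPoly(M,np.round(h).astype(np.int32),255)
    return cv2.resize(M,(512,384),interpolation=cv2.INTER_AREA)/255.
def parts(kind,sz,x,y,z=0):
    d,h,l=DIM[sz]
    return [cyl(x,y,0,h,d)] if kind=="crucible" else [cyl(x,y,z,z+5,l),cyl(x,y,z+5,z+23,14)]
def soft(p):
    hsv=cv2.cvtColor(p["img"],cv2.COLOR_BGR2HSV).astype(float); s=hsv[...,1]
    return np.clip((130-s)/90,0,1)*(hsv[...,2]>50)
from scipy.optimize import minimize
def fit(p,kind,sz,xy,z=0):
    w=soft(p)
    u=proj(p,[[xy[0],xy[1],z+10]])[0].astype(int); r=22
    sl=(slice(max(u[1]-r,0),u[1]+r),slice(max(u[0]-r,0),u[0]+r))
    f=lambda q:((sil(p,parts(kind,sz,q[0],q[1],z))-w)[sl]**2).sum()
    q=minimize(f,xy,method="Nelder-Mead",options=dict(initial_simplex=[xy,[xy[0]+8,xy[1]],[xy[0],xy[1]+8]],xatol=.3,fatol=.01,maxiter=60))
    return q.x,q.fun
E
python3 - <<'E'
from h import *
px={("lid","small"):(224,156),("lid","medium"):(277,160),("lid","extra"):(230,206),("lid","large"):(270,207.5),("crucible","small"):(146.5,181),("crucible","extra"):(171,224),("crucible","medium"):(354,185),("crucible","large"):(328,228)}
ps=[read_camera("top"),read_camera("side")]
for (k,s),uv in px.items():
    g=unproj(ps[0],[uv],15 if k=="crucible" else 5)[0,:2]
    print(k,s,np.round(g),[(np.round(q,1),round(e,1)) for q,e in (fit(p,k,s,g) for p in ps)])
E
```

```text
lid small [659.  97.] [(array([661. ,  99.3]), np.float64(0.5)), (array([659.2,  97.1]), np.float64(86.1))]
lid medium [646. -99.] [(array([648.8, -97.6]), np.float64(1.6)), (array([647.3, -98.8]), np.float64(99.0))]
lid extra [474.  70.] [(array([476.7,  71.6]), np.float64(14.7)), (array([475.4,  70.6]), np.float64(8.9))]
lid large [470. -75.] [(array([471.7, -72.2]), np.float64(1.4)), (array([470.5, -73.3]), np.float64(68.8))]
crucible small [560. 378.] [(array([561.5, 383.3]), np.float64(4.7)), (array([560. , 380.2]), np.float64(73.2))]
crucible extra [405. 280.] [(array([406.5, 277.7]), np.float64(5.8)), (array([405.1, 275.1]), np.float64(4.7))]
crucible medium [ 555. -380.] [(array([ 555.9, -377.3]), np.float64(5.3)), (array([ 554.2, -376.7]), np.float64(6.3))]
crucible large [ 398. -282.] [(array([ 399.3, -280.1]), np.float64(4.4)), (array([ 398.4, -280.1]), np.float64(4.6))]
```

jog_arm([
  [[-25,-22,0],-0.09],
  [[-65,-58,0],-0.19],
  [[-105,-93,0],-0.29],
  [[-145,-129,0],-0.38],
  [[-180,-160,0],-0.467],
], grip=0.5)

```text
t: 1.7
eef_pos: [367.5, 339.5, 239.8]
tcp_rot: [3.141, 0.0, -3.137]
ft_force: [1.4, 0.4, -1.3]
opening: 0.638
grip_force: 0.0
```

jog_arm([
  [[-12,-30,10],0],
  [[-30,-75,30],0],
  [[-48,-120,60],0],
  [[-66,-164,90],0],
  [[-84,-208,120],0],
])

```text
t: 2.2
eef_pos: [444.8, 148.8, 130.7]
tcp_rot: [3.141, 0.001, -3.141]
ft_force: [0.6, -0.2, -0.5]
opening: 0.499
grip_force: 0.0
```

jog_arm([
  [[-12,-30,18],0],
  [[-19,-47,27],0],
  [[-22,-55,30],0],
  [[-22,-55,30],0],
  [[-22,-55,30],0],
])

```text
t: 2.7
eef_pos: [466.2, 96.0, 101.8]
tcp_rot: [3.141, 0.001, -3.141]
ft_force: [0.0, -0.2, -0.0]
opening: 0.501
grip_force: 0.0
```

```bash
python3 -c "
from h import *
s=state();print(s['eef_pos'],s['tcp_rot'],s['joints'],s['opening'],s['qvel'])
p=read_camera('side');u=proj(p,[[476,71,15]])[0].astype(int);im=p['img'][u[1]-70:u[1]+40,u[0]-60:u[0]+60];cv2.imwrite('pics/a1.png',cv2.resize(im,None,fx=4,fy=4,interpolation=cv2.INTER_CUBIC))"
```

```text
[466.19332272  95.98861968 101.77628065] [ 3.14142003e+00  6.22325926e-04 -3.14112513e+00] [ 6.40919291e-02  4.92699309e-01  2.05665582e+00  2.37949892e-04
  5.91605492e-01 -1.50736944e+00] 0.5007523013967168 [ 0.0123005  -0.00763279  0.00398744 -0.00021616 -0.00085537 -0.00124567]
```

View pics/a1.png

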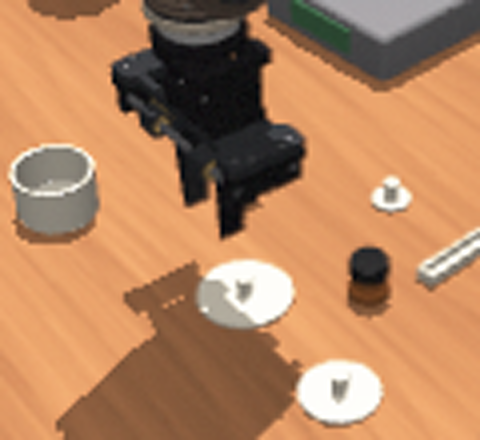

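The gripper hovers just left of lid_extra, which is at crop pixel (245,292), with its fingers parallel to the table's y axis as intended. I'll descend onto the knob and close.

jog_arm([
  [[-5,-13,5],0],
  [[-10,-25,20],0],
  [[-10,-25,45],0],
  [[-10,-25,63],0],
  [[-10,-25,69],0],
])

```text
t: 3.25
eef_pos: [476.0, 70.2, 31.0]
tcp_rot: [3.142, -0.002, -3.141]
ft_force: [-0.1, 0.0, 0.3]
opening: 0.499
grip_force: 0.0
```

jog_arm([
  [[0,0,0],0],
  [[0,0,0],0],
])

```text
t: 3.45
eef_pos: [476.6, 70.5, 32.9]
tcp_rot: [3.142, 0.001, -3.141]
ft_force: [0.5, 0.1, -0.1]
opening: 0.499
grip_force: 0.0
```

jog_arm([
  [[0,0,0],0],
  [[0,0,0],0],
  [[0,0,0],0],
  [[0,0,0],0],
  [[0,0,0],0],
], grip=1)

```text
t: 3.95
eef_pos: [476.3, 70.4, 32.4]
tcp_rot: [3.142, 0.0, -3.141]
ft_force: [-0.0, 0.5, 2.2]
opening: 0.139
grip_force: 30.1
```

jog_arm([
  [[0,0,-10],0],
  [[0,0,-30],0],
  [[0,0,-55],0],
  [[4,12,-70],0],
  [[12,36,-70],0],
])

```text
t: 4.45
eef_pos: [465.3, 106.1, 104.7]
tcp_rot: [3.141, 0.004, 3.14]
ft_force: [0.7, 0.1, -1.1]
opening: 0.139
grip_force: 30.0
```

jog_arm([
  [[13,37,0],0],
  [[26,77,0],0],
  [[39,115,0],0],
  [[50,147,0],0],
  [[56,164,0],0],
])

```text
t: 4.95
eef_pos: [407.2, 272.5, 102.9]
tcp_rot: [3.141, 0.0, -3.14]
ft_force: [-0.8, -0.6, -0.4]
opening: 0.14
grip_force: 30.0
```

jog_arm([
  [[2,6,0],0],
  [[2,6,0],0],
  [[2,6,0],0],
])

```text
t: 5.25
eef_pos: [406.5, 275.7, 102.5]
tcp_rot: [-3.142, 0.0, 3.141]
ft_force: [-0.4, -0.1, -0.8]
opening: 0.14
grip_force: 30.0
```

```bash
python3 -c "
from h import *
s=state();print(s['eef_pos'],s['tcp_rot'],s['opening'],s['ft_force'])
p=read_camera('side');u=proj(p,[[406,276,50]])[0].astype(int);im=p['img'][u[1]-70:u[1]+40,u[0]-60:u[0]+60];cv2.imwrite('pics/a2.png',cv2.resize(im,None,fx=4,fy=4,interpolation=cv2.INTER_CUBIC))"
```

```text
[406.47637069 275.69872554 102.46405978] [-3.14156118e+00  2.78642614e-05  3.14142971e+00] 0.13975023019111138 [-0.42094321 -0.13916796 -0.83367461]
```

View pics/a2.png

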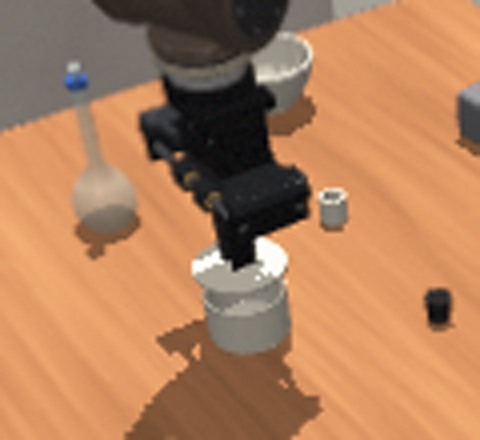

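The lid is held level over the extra crucible, at about crop pixel (245,270). I'll lower it, release and retreat.

jog_arm([
  [[0,1,7],0],
  [[0,1,15],0],
  [[0,1,20],0],
  [[0,1,23],0],
  [[0,1,23.5],0],
])

```text
t: 5.8
eef_pos: [406.1, 277.1, 78.4]
tcp_rot: [-3.141, -0.001, -3.141]
ft_force: [-1.2, -3.7, 4.8]
opening: 0.137
grip_force: 30.0
```

jog_arm([
  [[0,0,0.5],0],
  [[0,0,0.5],0],
])

```text
t: 6.0
eef_pos: [406.1, 277.1, 78.4]
tcp_rot: [-3.141, -0.0, -3.141]
ft_force: [-1.0, -3.6, 4.1]
opening: 0.14
grip_force: 30.0
```

jog_arm([
  [[0,0,0.5],0],
  [[0,0,0.5],0],
  [[0,0,0.5],0],
  [[0,0,0.5],0],
  [[0,0,-4],0],
], grip=0.6)

```text
t: 6.5
eef_pos: [406.1, 277.3, 82.1]
tcp_rot: [-3.141, -0.001, -3.141]
ft_force: [-1.3, -0.5, -0.3]
opening: 0.394
grip_force: 0.0
```

jog_arm([
  [[0,0,-10],0],
  [[0,0,-30],0],
  [[-3,-16,-40],0],
  [[-9,-51,-40],0],
  [[-17,-95,-40],0],
])

```text
t: 7.0
eef_pos: [423.5, 182.2, 123.4]
tcp_rot: [3.141, 0.002, -3.139]
ft_force: [-0.4, -0.3, 0.3]
opening: 0.398
grip_force: 0.0
```

jog_arm([
  [[-8,-45,0],0],
  [[-17,-90,0],0],
  [[-25,-135,0],0],
  [[-34,-180,0],0],
  [[-41,-220,0],0],
])

```text
t: 7.5
eef_pos: [464.7, -39.8, 123.2]
tcp_rot: [-3.141, 0.001, 3.141]
ft_force: [1.2, 0.5, 0.4]
opening: 0.404
grip_force: 0.0
```

jog_arm([
  [[-4,-20,0],0],
  [[-6,-32,5],0],
  [[-6,-34,15],0],
  [[-6,-34,25],0],
  [[-6,-34,25],0],
])

```text
t: 8.0
eef_pos: [469.4, -70.4, 95.8]
tcp_rot: [3.141, -0.003, -3.14]
ft_force: [-0.2, -0.0, 0.9]
opening: 0.398
grip_force: 0.0
```

```bash
python3 -c "
from h import *
s=state();print(s['eef_pos'],s['tcp_rot'],s['opening'])
for n in('top','side'):
  p=read_camera(n)
  w=soft(p)
  def f(q): return sil(p,[cyl(q[0],q[1],46,51,84),cyl(q[0],q[1],51,69,14),cyl(q[2],q[3],0,46,76)])
  u=proj(p,[[406,276,30]])[0].astype(int);sl=(slice(u[1]-25,u[1]+25),slice(u[0]-25,u[0]+25))
  g=minimize(lambda q:((f(q)-w)[sl]**2).sum(),[406,276,406,276],method='Nelder-Mead',options=dict(initial_simplex=[[406,276,406,276],[414,276,406,276],[406,284,406,276],[406,276,414,276],[406,276,406,284]],maxiter=150))
  print(n,g.x.round(1),g.fun)
  if n=='side': cv2.imwrite('pics/a3.png',cv2.resize(p['img'][60:260,100:350],None,fx=3,fy=3,interpolation=cv2.INTER_CUBIC))
"
```

```text
[469.44278042 -70.39622642  95.79407835] [ 3.14062167e+00 -2.70623532e-03 -3.14027137e+00] 0.39836228576765514
top [352.9 317.1 418.7 289.1] 444.4005053611859
side [405.2 276.3 405.4 275.6] 37.82113503353411
```

View pics/a3.png

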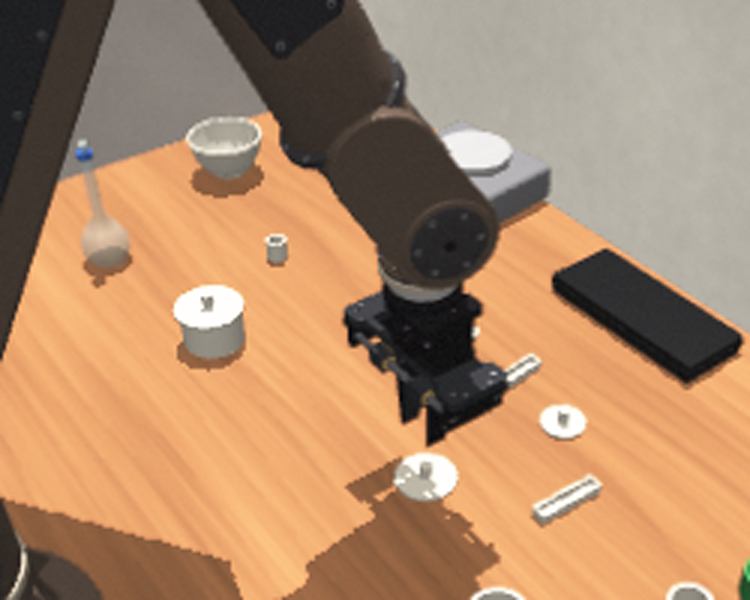

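lid_extra sits centred and flat, at crop pixel (208,310); the side-camera fit gives an offset under 1 mm. Next is lid_large.

jog_arm([
  [[-2,-2.5,10],0],
  [[-2,-2.5,30],0],
  [[-2,-2.5,50],0],
  [[-2,-2.5,61],0],
  [[-2,-2.5,63],0],
])

```text
t: 8.6
eef_pos: [472.0, -73.8, 33.1]
tcp_rot: [3.141, -0.002, -3.141]
ft_force: [0.6, 0.2, -0.1]
opening: 0.399
grip_force: 0.0
```

jog_arm([
  [[0,0,0],0],
  [[0,0,0],0],
])

```text
t: 8.8
eef_pos: [472.6, -74.1, 34.8]
tcp_rot: [-3.141, 0.001, -3.141]
ft_force: [1.0, -0.6, 0.7]
opening: 0.404
grip_force: 0.0
```

jog_arm([
  [[0,0,0],0],
  [[0,0,0],0],
  [[0,0,0],0],
  [[0,0,0],0],
  [[0,0,0],0],
], grip=1)

```text
t: 9.3
eef_pos: [472.4, -74.1, 34.5]
tcp_rot: [-3.142, 0.0, -3.141]
ft_force: [-0.7, 0.5, 5.0]
opening: 0.135
grip_force: 30.0
```

jog_arm([
  [[0,0,-10],0],
  [[0,0,-30],0],
  [[0,0,-52],0],
  [[4,-12,-65],0],
  [[12,-36,-65],0],
])

```text
t: 9.8
eef_pos: [461.0, -109.9, 101.4]
tcp_rot: [-3.141, 0.003, -3.139]
ft_force: [0.8, -0.5, -1.4]
opening: 0.137
grip_force: 30.0
```

jog_arm([
  [[13,-38,0],0],
  [[26,-76,0],0],
  [[39,-113,0],0],
  [[51,-148,0],0],
  [[60,-170,0],0],
])

```text
t: 10.3
eef_pos: [399.5, -282.3, 99.8]
tcp_rot: [-3.141, 0.0, 3.14]
ft_force: [-0.3, -0.3, -0.9]
opening: 0.136
grip_force: 30.0
```

jog_arm([
  [[0,0,0],0],
  [[0,0,0],0],
  [[0,0,0],0],
])

```text
t: 10.6
eef_pos: [400.5, -279.3, 99.4]
tcp_rot: [3.141, -0.0, -3.141]
ft_force: [-0.6, 0.6, -1.7]
opening: 0.14
grip_force: 30.0
```

jog_arm([
  [[0,-0.5,7],0],
  [[0,-0.5,15],0],
  [[0,-0.5,21],0],
  [[0,-0.5,24],0],
  [[0,-0.5,24.5],0],
])

```text
t: 11.1
eef_pos: [400.2, -280.2, 74.5]
tcp_rot: [3.141, -0.001, -3.141]
ft_force: [-1.3, 3.7, 8.5]
opening: 0.136
grip_force: 30.0
```

jog_arm([
  [[0,0,0.5],0],
  [[0,0,0.5],0],
])

```text
t: 11.3
eef_pos: [400.2, -280.2, 74.4]
tcp_rot: [3.141, -0.0, -3.141]
ft_force: [-2.1, 3.8, 9.4]
opening: 0.138
grip_force: 30.0
```

jog_arm([
  [[0,0,0],0],
  [[0,0,0],0],
  [[0,0,0],0],
  [[0,0,0],0],
  [[0,0,-4],0],
], grip=0.6)

```text
t: 11.8
eef_pos: [400.2, -280.5, 78.0]
tcp_rot: [3.141, -0.001, -3.141]
ft_force: [0.2, 0.4, -0.4]
opening: 0.394
grip_force: 0.0
```

jog_arm([
  [[0,0,-12],0],
  [[0,0,-34],0],
  [[-16,12,-44],0],
  [[-44,32,-44],0],
  [[-80,59,-44],0],
])

```text
t: 12.3
eef_pos: [481.0, -221.8, 123.9]
tcp_rot: [-3.141, 0.002, 3.139]
ft_force: [-0.5, -0.7, 0.2]
opening: 0.399
grip_force: 0.0
```

jog_arm([
  [[-36,26,0],0],
  [[-72,53,0],0],
  [[-108,79,0],0],
  [[-140,103,0],0],
  [[-160,117,0],0],
])

```text
t: 12.8
eef_pos: [642.3, -102.5, 123.4]
tcp_rot: [-3.142, 0.001, -3.14]
ft_force: [-0.3, 0.5, 0.2]
opening: 0.397
grip_force: 0.0
```

jog_arm([
  [[-6,4,5],0],
  [[-8,5,20],0],
  [[-8,5,30],0],
  [[-8,5,30],0],
  [[-8,5,30],0],
])

```text
t: 13.3
eef_pos: [647.6, -100.4, 91.9]
tcp_rot: [3.141, -0.001, 3.141]
ft_force: [-0.7, 0.2, 0.2]
opening: 0.402
grip_force: 0.0
```

```bash
python3 -c "
from h import *
s=state();print(s['eef_pos'],s['tcp_rot'],s['opening'])
for n in('top','side'):
  p=read_camera(n)
  w=soft(p)
  def f(q): return sil(p,[cyl(q[0],q[1],40,45,68),cyl(q[0],q[1],45,63,14),cyl(q[2],q[3],0,40,60)])
  a,b=399,-280
  u=proj(p,[[a,b,30]])[0].astype(int);sl=(slice(u[1]-19,u[1]+19),slice(u[0]-19,u[0]+19))
  g=minimize(lambda q:((f(q)-w)[sl]**2).sum(),[a,b,a,b],method='Nelder-Mead',options=dict(initial_simplex=[[a,b,a,b],[a+8,b,a,b],[a,b+8,a,b],[a,b,a+8,b],[a,b,a,b+8]],maxiter=150))
  print(n,g.x.round(1),g.fun)
  print([ (np.round(q,1),round(e,1)) for q,e in [fit(p,'lid','medium',(648,-98)),fit(p,'lid','small',(660,98))]])
"
```

```text
[ 647.6090884  -100.36076477   91.93520205] [ 3.14126669e+00 -1.08901885e-03  3.14071601e+00] 0.4016883878000389
top [ 398.2 -279.6  404.2 -281.8] 3.0224456405655946
[(array([ 632.4, -113.9]), np.float64(695.4)), (array([661. ,  99.2]), np.float64(18.5))]
side [ 398.7 -280.4  398.7 -279.9] 3.524601648938442
[(array([647.2, -98.9]), np.float64(114.8)), (array([659.4,  97.1]), np.float64(148.3))]
```

jog_arm([
  [[0,2,10],0],
  [[0,2,30],0],
  [[0,2,50],0],
  [[0,2,58],0],
  [[0,2,59],0],
])

```text
t: 13.9
eef_pos: [647.8, -97.4, 32.2]
tcp_rot: [3.141, -0.002, -3.141]
ft_force: [0.6, 0.8, 0.3]
opening: 0.401
grip_force: 0.0
```

jog_arm([
  [[0,0,0],0],
  [[0,0,0],0],
])

```text
t: 14.1
eef_pos: [648.8, -97.6, 34.2]
tcp_rot: [-3.141, 0.001, -3.141]
ft_force: [0.1, 1.1, 0.3]
opening: 0.399
grip_force: 0.0
```

jog_arm([
  [[0,0,0],0],
  [[0,0,0],0],
  [[0,0,0],0],
  [[0,0,0],0],
  [[0,0,0],0],
], grip=1)

```text
t: 14.6
eef_pos: [648.4, -97.6, 33.5]
tcp_rot: [3.142, 0.0, -3.141]
ft_force: [0.2, 0.9, 1.7]
opening: 0.136
grip_force: 30.0
```

jog_arm([
  [[0,0,-10],0],
  [[0,0,-30],0],
  [[0,0,-52],0],
  [[4,-12,-65],0],
  [[12,-36,-65],0],
])

```text
t: 15.1
eef_pos: [637.1, -133.6, 100.7]
tcp_rot: [-3.141, 0.003, -3.139]
ft_force: [0.8, 0.2, -1.1]
opening: 0.135
grip_force: 30.0
```

jog_arm([
  [[13,-39,0],0],
  [[26,-78,0],0],
  [[39,-117,0],0],
  [[52,-156,0],0],
  [[65,-195,0],0],
])

```text
t: 15.6
eef_pos: [570.0, -330.8, 98.5]
tcp_rot: [3.142, -0.0, 3.142]
ft_force: [0.4, 0.1, -1.3]
opening: 0.137
grip_force: 30.0
```

jog_arm([
  [[10,-30,0],0],
  [[16,-48,0],0],
  [[16,-48.4,0],0],
  [[16,-48.4,0],0],
  [[16,-48.4,0],0],
])

```text
t: 16.1
eef_pos: [555.8, -375.8, 98.3]
tcp_rot: [3.141, -0.0, -3.14]
ft_force: [0.1, -0.2, -0.8]
opening: 0.136
grip_force: 30.0
```

jog_arm([
  [[0,-1,9],0],
  [[0,-1,19],0],
  [[0,-1,27],0],
  [[0,-1,30],0],
  [[0,-1,30.5],0],
])

```text
t: 16.6
eef_pos: [555.3, -377.4, 67.5]
tcp_rot: [3.141, -0.001, -3.141]
ft_force: [-2.1, 3.6, 7.6]
opening: 0.137
grip_force: 30.0
```

jog_arm([
  [[0,0,0.5],0],
  [[0,0,0.5],0],
])

```text
t: 16.8
eef_pos: [555.3, -377.5, 67.5]
tcp_rot: [3.141, -0.0, -3.141]
ft_force: [-1.5, 3.1, 8.2]
opening: 0.137
grip_force: 30.0
```

jog_arm([
  [[0,0,0],0],
  [[0,0,0],0],
  [[0,0,0],0],
  [[0,0,0],0],
  [[0,0,-4],0],
], grip=0.6)

```text
t: 17.3
eef_pos: [555.2, -377.8, 70.8]
tcp_rot: [3.141, -0.001, -3.141]
ft_force: [1.0, -0.3, -0.5]
opening: 0.397
grip_force: 0.0
```

jog_arm([
  [[0,0,-12],0],
  [[0,0,-34],0],
  [[-3,15,-46],0],
  [[-10,45,-46],0],
  [[-18,85,-46],0],
])

```text
t: 17.8
eef_pos: [573.5, -292.4, 118.4]
tcp_rot: [-3.141, 0.002, 3.14]
ft_force: [0.5, 0.6, -0.7]
opening: 0.4
grip_force: 0.0
```

jog_arm([
  [[-9,42,0],0],
  [[-18,84,0],0],
  [[-28,126,0],0],
  [[-37,168,0],0],
  [[-46,210,0],0],
])

```text
t: 18.3
eef_pos: [619.3, -80.3, 118.1]
tcp_rot: [3.142, 0.001, -3.141]
ft_force: [1.0, 0.5, 0.6]
opening: 0.398
grip_force: 0.0
```

jog_arm([
  [[-9,40,0],0],
  [[-18,80,0],0],
  [[-28,125,0],0],
  [[-36,160,0],0],
  [[-40,180,0],0],
])

```text
t: 18.8
eef_pos: [659.0, 101.0, 118.0]
tcp_rot: [3.141, 0.001, -3.139]
ft_force: [-0.1, -0.6, 0.5]
opening: 0.399
grip_force: 0.0
```

jog_arm([
  [[0,0,8],0],
  [[0,0,20],0],
  [[0,0,22],0],
  [[0,0,22],0],
])

```text
t: 19.2
eef_pos: [658.8, 96.0, 94.5]
tcp_rot: [-3.142, -0.001, 3.14]
ft_force: [-0.1, -0.4, 0.0]
opening: 0.399
grip_force: 0.0
```

```bash
python3 -c "
from h import *
s=state();print(s['eef_pos'],s['tcp_rot'],s['opening'])
for n in('top','side'):
  p=read_camera(n)
  w=soft(p)
  def f(q): return sil(p,[cyl(q[0],q[1],34,39,52),cyl(q[0],q[1],39,57,14),cyl(q[2],q[3],0,34,44)])
  a,b=555,-377
  u=proj(p,[[a,b,30]])[0].astype(int);sl=(slice(u[1]-14,u[1]+14),slice(u[0]-14,u[0]+14))
  g=minimize(lambda q:((f(q)-w)[sl]**2).sum(),[a,b,a,b],method='Nelder-Mead',options=dict(initial_simplex=[[a,b,a,b],[a+8,b,a,b],[a,b+8,a,b],[a,b,a+8,b],[a,b,a,b+8]],maxiter=150))
  print(n,g.x.round(1),g.fun)
  if n=='side': cv2.imwrite('pics/a4.png',cv2.resize(p['img'][100:300,130:380],None,fx=3,fy=3,interpolation=cv2.INTER_CUBIC))
"
```

```text
[658.84520324  96.02269783  94.54264719] [-3.14155464e+00 -1.44720545e-03  3.14045838e+00] 0.39895449423330065
top [ 554.8 -376.8  556.4 -378.3] 0.47712418300653603
side [ 554.2 -377.7  554.4 -376.8] 2.0878264769960273
```

View pics/a4.png

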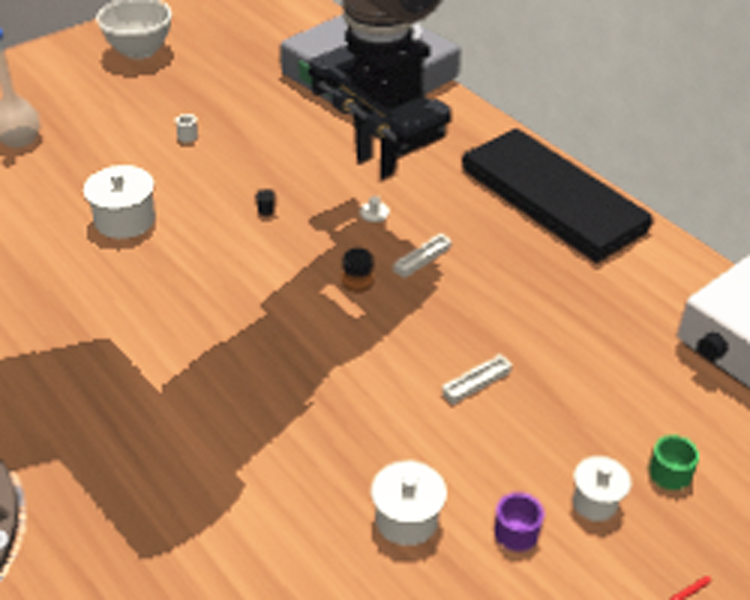

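Three lids are on, with the large one at crop pixel (408,500), the medium at (601,487) and the extra at (120,200). The small lid is at (375,210), below the gripper. I'll grasp it next.

jog_arm([
  [[-1,2,10],0],
  [[-1,2,30],0],
  [[-1,2,50],0],
  [[-1,2,60],0],
  [[-1,2,61.5],0],
])

```text
t: 19.8
eef_pos: [659.8, 98.9, 32.4]
tcp_rot: [3.142, -0.002, 3.142]
ft_force: [-0.5, 0.0, 0.2]
opening: 0.397
grip_force: 0.0
```

jog_arm([
  [[0,0,0],0],
  [[0,0,0],0],
])

```text
t: 20.0
eef_pos: [660.7, 99.0, 34.6]
tcp_rot: [3.141, 0.001, -3.141]
ft_force: [0.5, -0.0, 0.6]
opening: 0.403
grip_force: 0.0
```

jog_arm([
  [[0,0,0],0],
  [[0,0,0],0],
  [[0,0,0],0],
  [[0,0,0],0],
  [[0,0,0],0],
], grip=1)

```text
t: 20.5
eef_pos: [660.4, 99.0, 34.0]
tcp_rot: [3.141, 0.0, -3.141]
ft_force: [-0.7, 0.2, 2.6]
opening: 0.138
grip_force: 30.0
```

jog_arm([
  [[0,0,-10],0],
  [[0,0,-30],0],
  [[0,0,-52],0],
  [[4,12,-65],0],
  [[12,36,-65],0],
])

```text
t: 21.0
eef_pos: [649.1, 134.9, 101.2]
tcp_rot: [3.141, 0.004, 3.14]
ft_force: [-0.4, -0.2, -1.3]
opening: 0.138
grip_force: 30.0
```

jog_arm([
  [[13,39,0],0],
  [[26,78,0],0],
  [[39,117,0],0],
  [[52,156,0],0],
  [[65,195,0],0],
])

```text
t: 21.5
eef_pos: [581.9, 332.2, 99.1]
tcp_rot: [3.141, -0.0, -3.141]
ft_force: [0.1, -0.2, -0.9]
opening: 0.137
grip_force: 30.0
```

jog_arm([
  [[14,33,0],0],
  [[22,52,0],0],
  [[22,52,0],0],
  [[22,52,0],0],
  [[22,52,0],0],
])

```text
t: 22.0
eef_pos: [561.4, 381.4, 98.9]
tcp_rot: [-3.142, -0.0, 3.141]
ft_force: [-0.0, 0.1, -0.5]
opening: 0.136
grip_force: 30.0
```

```bash
python3 -c "
from h import *
s=state();print(s['eef_pos'])
p=read_camera('side')
u=proj(p,[[561,382,50]])[0].astype(int)
w=soft(p);sl=(slice(u[1]-12,u[1]+20),slice(u[0]-11,u[0]+11))
f=lambda q:sil(p,[cyl(q[0],q[1],0,28,28)])
r=proj(p,[[561,382,14]])[0].astype(int);sl=(slice(r[1]-2,r[1]+10),slice(r[0]-8,r[0]+9))
g=minimize(lambda q:((f(q)-w)[sl]**2).sum(),[561,381],method='Nelder-Mead');print(g.x,g.fun)
cv2.imwrite('pics/a5.png',cv2.resize(p['img'][u[1]-40:u[1]+35,u[0]-45:u[0]+45],None,fx=6,fy=6,interpolation=cv2.INTER_CUBIC))"
```

```text
[561.40867743 381.35242673  98.87086561]
[560.95184564 381.79226291] 0.8687483446537656
```

View pics/a5.png

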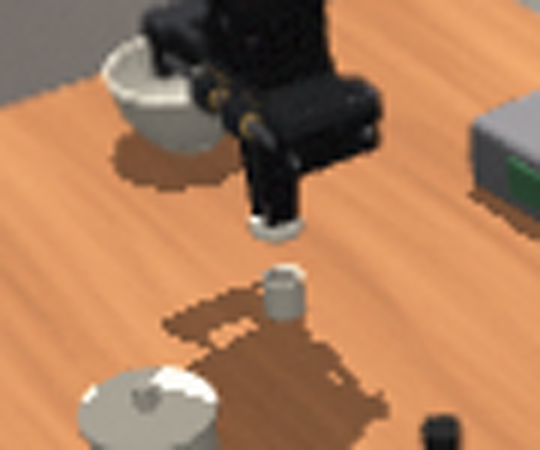

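The small lid hovers above the small crucible, which is at crop pixel (284,292), and the positions agree within 1 mm. I'll lower it, release and withdraw.

jog_arm([
  [[0,0,10],0],
  [[0,0,22],0],
  [[0,0,32],0],
  [[0,0,36],0],
  [[0,0,36.5],0],
])

```text
t: 22.55
eef_pos: [561.2, 381.6, 62.1]
tcp_rot: [-3.141, -0.001, -3.141]
ft_force: [-3.0, -2.7, 8.2]
opening: 0.14
grip_force: 30.0
```

jog_arm([
  [[0,0,0.5],0],
  [[0,0,0.5],0],
])

```text
t: 22.75
eef_pos: [561.2, 381.6, 62.1]
tcp_rot: [-3.141, -0.0, -3.141]
ft_force: [-2.6, -2.8, 8.0]
opening: 0.139
grip_force: 30.0
```

jog_arm([
  [[0,0,0],0],
  [[0,0,0],0],
  [[0,0,0],0],
  [[0,0,0],0],
  [[0,0,-4],0],
], grip=0.6)

```text
t: 23.25
eef_pos: [561.0, 381.9, 65.3]
tcp_rot: [-3.141, -0.001, -3.141]
ft_force: [0.3, -1.6, -0.3]
opening: 0.395
grip_force: 0.0
```

jog_arm([
  [[0,0,-12],0],
  [[0,0,-34],0],
  [[0,0,-70],0],
  [[0,-20,-115],0],
  [[0,-60,-150],0],
])

```text
t: 23.75
eef_pos: [561.3, 325.4, 217.2]
tcp_rot: [3.14, 0.003, -3.139]
ft_force: [1.2, -0.6, -0.3]
opening: 0.398
grip_force: 0.0
```

jog_arm([
  [[0,-45,0],0],
  [[0,-90,0],0],
  [[0,-135,0],0],
  [[0,-180,0],0],
  [[0,-200,0],0],
])

```text
t: 24.25
eef_pos: [561.1, 121.3, 214.9]
tcp_rot: [-3.141, 0.001, 3.14]
ft_force: [0.4, 0.3, 0.6]
opening: 0.4
grip_force: 0.0
```

jog_arm([
  [[0,-20,0],0],
  [[0,-20,0],0],
  [[0,-20,0],0],
  [[0,-20,0],0],
])

```text
t: 24.65
eef_pos: [561.3, 105.2, 214.1]
tcp_rot: [3.141, 0.0, -3.141]
ft_force: [-1.1, -0.2, -1.5]
opening: 0.399
grip_force: 0.0
```

```bash
python3 -c "
from h import *
s=state();print(s['eef_pos'],s['tcp_rot'],s['opening'])
I=[]
for n in('top','side'):
  p=read_camera(n); w=soft(p); I.append(p['img'])
  for sz,(a,b) in dict(small=(561,382),medium=(555,-377),large=(399,-280),extra=(406,276)).items():
    d,h,l=DIM[sz]
    def f(q): return sil(p,[cyl(q[0],q[1],h,h+5,l),cyl(q[0],q[1],h+5,h+23,14),cyl(q[2],q[3],0,h,d)])
    r=int(l*.2+5)
    u=proj(p,[[a,b,30]])[0].astype(int);sl=(slice(u[1]-r,u[1]+r),slice(u[0]-r,u[0]+r))
    g=minimize(lambda q:((f(q)-w)[sl]**2).sum(),[a,b,a,b],method='Nelder-Mead',options=dict(initial_simplex=[[a,b,a,b],[a+8,b,a,b],[a,b+8,a,b],[a,b,a+8,b],[a,b,a,b+8]],maxiter=120))
    print(n,sz,g.x.round(1),round(g.fun,1))
R=lambda im:cv2.resize(im,(400,300),interpolation=cv2.INTER_AREA)
cv2.imwrite('pics/a6.png',np.vstack([np.hstack([R(I[0][130:280,60:440]),R(I[1])]),np.hstack([R(I[1][115:190,150:250]),R(I[1][230:305,250:350])])]))"
```

```text
[561.26613506 105.17201144 214.06811449] [ 3.14134173e+00  4.62291173e-04 -3.14076755e+00] 0.3986789219349852
top small [560.7 382.2 561.7 384. ] 0.9
top medium [ 554.6 -376.8  556.7 -378.3] 0.4
top large [ 398.8 -279.9  400.4 -280.6] 2.6
top extra [407.7 229.8 404.4 284.3] 313.2
side small [559.3 380.  560.1 381.5] 1.4
side medium [ 554.1 -378.   554.2 -376.6] 2.1
side large [ 398.4 -280.8  398.5 -280. ] 2.6
side extra [405.  276.  405.7 276.1] 5.0
```

View pics/a6.png

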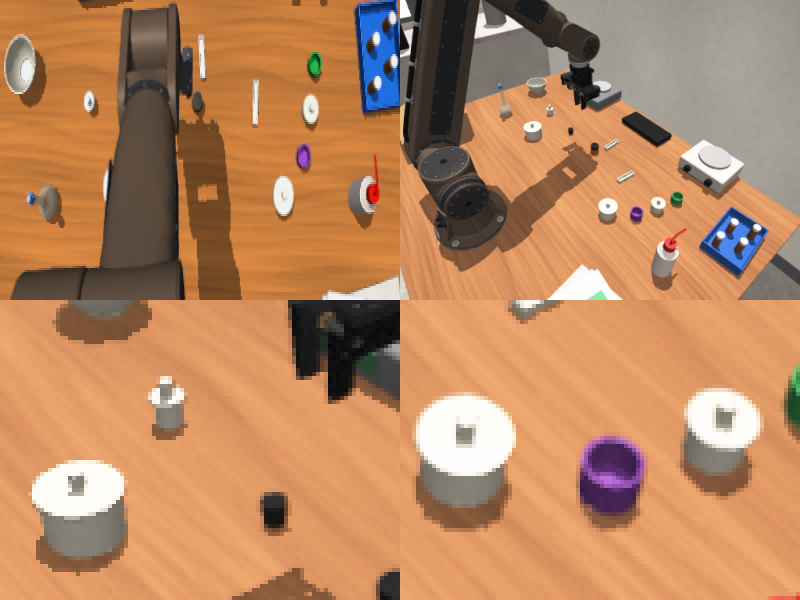

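All four lids lie flat and centred to within about 2 mm: small at (168,405), extra at (80,505), large at (465,450) and medium at (720,430). The flask and wash bottle haven't moved, and the arm is clear.

```bash
python3 -c "
from cell import job_done
print(job_done())"
```

```text
the job is handed in; nothing more can be done
None
```

All four lids are flat, knob up, on the crucibles of their own size, centred to within about 2 mm by the camera fits; the flask and wash bottle were not disturbed, and the job was handed in at about 25 s, with no verdict returned.

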